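# Load two handed brackets into the hardness-test fixture

### The job

Load both L brackets into the two L-shaped nests of the dowel fixture for their hardness test, one in each nest and fully home on the rest pads. A nest takes a bracket only one way up: one bracket is lying mirrored, so turn that one over; the other already lies the right way up and must not be turned over.

Things in the scene. Friction and masses are not known exactly. Their poses are not given: they have to be found in the camera images.
- bracket_1: flat grey light-alloy L bracket lying on the bench. Outside lengths: long leg 100, short leg 64 mm; legs 26 mm wide, 20 mm thick; about 0.2 kg. Origin: middle of the 100 x 64 outline, half thickness. x along the long leg from outer corner to free end, y along the short leg; corner at (-50, -32), long leg y -32 to -6, short leg x -50 to -24. Fits a nest only with z up.
- bracket_1_end (a point): on the long leg's centre line, 10 mm from its free end, half thickness: (40, -19, 0) mm in the frame of bracket_1
- bracket_2: second bracket, the same part as bracket_1 with the same frame; both faces look alike, three 7 mm holes. At the start one of the two lies z up, the other z down, so that its outline looks mirrored. A bracket also stands steadily on its short leg's outer edge. Right way up, seen from above and looking from the outer corner along the long leg, the short leg goes off to the left.
- bracket_2_end (a point): on the long leg's centre line, 10 mm from its free end, half thickness: (40, -19, 0) mm in the frame of bracket_2
- fixture: fixture fixed to the bench: dark steel plate 150 (x) x 170 (y) x 12 mm with two bright L-shaped rest pads 2 mm high (each shows how its bracket lies) and six round-nosed 8 mm dowels round each nest, dowel tops 26 mm over the bench. Origin at the middle of the plate's underside, z up. Keep clear of the white furnace cabinet on the left (x over 0.51, y over 0.21 m, 0.30 m high).
- nest_1 (a point): pose (origin and axes) of a bracket seated in nest 1: 24 mm above the bench, axes as the fixture's, at (0, -30) mm in its frame. Dowels clear the bracket by 1.5 mm and stand 12 mm above the pads, in the bracket's frame at (-32, -37.5), (40, -37.5), (55.5, -19), (38, -0.5), (-55.5, 14), (-37, 37.5) mm: the long leg's sides are free for fingers from x = -5 to 28.
- nest_1_end (a point): where the point bracket_1_end or bracket_2_end of a bracket seated in nest 1 lies
- nest_2 (a point): pose (origin and axes) of a bracket seated in nest 2: nest 1 turned half round about the middle of the plate, so at (0, 30) mm in the fixture's frame with x and y reversed; dowels the same
- nest_2_end (a point): where the point bracket_1_end or bracket_2_end of a bracket seated in nest 2 lies
There are look-alikes about, which are no part of the job. Leave any yellow look-alike of the bracket_1 alone.

How it is judged (in metres and radians):
At the end, for the whole second after the job is handed in: One bracket rests in each nest, either bracket in either nest: its own z axis upward within 0.06 rad, centre within 4 mm and end point within 5 mm horizontally of the nest's, no more than 3 mm above its seat, and at rest (((horizontal distance between bracket_1 and nest_1 below 0.004 m and horizontal distance between bracket_1_end and nest_1_end below 0.005 m and z of bracket_1 in the frame of nest_1 below 0.003 m and angle between each of bracket_1, bracket_2's own z axis and vertical below 0.06 rad and linear speed of each of bracket_1, bracket_2 below 0.02 m/s and horizontal distance between bracket_2 and nest_2 below 0.004 m and horizontal distance between bracket_2_end and nest_2_end below 0.005 m and z of bracket_2 in the frame of nest_2 below 0.003 m) or (horizontal distance between bracket_1 and nest_2 below 0.004 m and horizontal distance between bracket_1_end and nest_2_end below 0.005 m and z of bracket_1 in the frame of nest_2 below 0.003 m and angle between each of bracket_1, bracket_2's own z axis and vertical below 0.06 rad and linear speed of each of bracket_1, bracket_2 below 0.02 m/s and horizontal distance between bracket_2 and nest_1 below 0.004 m and horizontal distance between bracket_2_end and nest_1_end below 0.005 m and z of bracket_2 in the frame of nest_1 below 0.003 m))); the robot touches nothing.
It fails at once if the bracket that already lay the right way up was turned over (angle between bracket_1's own z axis and vertical above 1.3 rad).
It also fails if it takes over 72 s, if anything falls off the work surface, if the arm or the gripper's body presses on something with over 40 N, if the wrist force passes 120 N, or if a joint passes its speed limit or range.

### The arm

A 6-joint arm with a two-finger parallel gripper is mounted at the origin on a cart in front of the work surface, level with it; the furniture and walls round the work are solid. World frame = base frame: x ahead of the robot, y to its left, z up, the work surface at z = 0. Lengths are in mm, angles in rad, forces in N, time in s.
With the tool pointing down it reaches from about 350 to 775 mm from the base axis. Payload 7.3 kg.
Tool frame: the origin (TCP) lies midway between the tips of the shut fingers; the grasp point (between the pads) lies 19 mm behind it; z points along the fingers, y is the line along which they close (so a half turn about z gives the same grasp; the last joint's range is limited). The gripper opens to 92 mm and grips with 3 to 60 N. Pads are 19 mm wide; open, the fingers measure 130 mm over their backs; the gripper's body (75 mm by 190 mm) begins 47 mm behind the grasp point.
Start: joints at [1.096, 0.342, 1.524, -0, 1.275, -0.146], TCP at [169.512, 496.901, 226.741] pointing down, gripper open.
Joint ranges: [-2.53, 2.53], [-0.77, 2.02], [0.04, 2.7], [-1, 4.14], [0.28, 2.66], [-3.11, 3.11]. Speed limits (rad/s): [2.57, 2.57, 3.14, 3.14, 3.14, 3.14].

### API

Orientations are given as [roll, pitch, yaw] about the fixed x, y, z axes, in that order (R = Rz(yaw) Ry(pitch) Rx(roll)).
In Python, from plant import monitor, optics, workorder gives the robot as it stands. The module is installed in compiled form; this text tells all that it offers.
- The arm moves only by the tool servo_tool, never from a script. Its arguments are lists of equal length, an entry for each row: "linear": the shift along the tool's x, y, z as a fraction of full scale, a list of three; "spin": the turn about the tool's z as a fraction of full scale. In form: {"linear": [[dx, dy, dz], ...], "spin": [spin, ...]}. A call has exactly 8 rows; each row shifts and turns the commanded pose from where the row before left it, along the tool's axes as they then stand; what a row does not reach is not made up. Full scale, the value 1, is 200 mm for a shift and 90 degrees for a turn. A row lasts 1/8 s, in which the tool goes at most 62.5 mm and 10.7 degrees, less where a joint would pass 70% of its speed; a pose out of reach is approached as far as the arm can. A call with a number of a shift or a turn outside -1 to 1 is refused whole. A call with a gripper value outside its range is refused whole. "hand" is the opening, from -1 (shut) to 1 (fully open), set as the call begins (left out, the last holds). The fingers move at their own pace and stop on an object; the grip force is fixed at half the most. Time passes only in rows, so rows that do not move let the fingers close, or fill a call up. It gives the time, the measured TCP pose, the force, the opening and the grip force at its end, in the units of the state.
- monitor.get_obs(): the state, without advancing time (a new reading comes with each control period).
- optics.capture(name): name is "scene" or "top" or "wrist"; returns a dict with "frame" (480x640x3 uint8, blue, green, red), "K" (3x3 intrinsics, pixels), "D" ([k1, k2, p1, p2, k3] as OpenCV has them; the pictures are not rectified), "world_to_cam" (4x4, takes a point from world to camera coordinates). Camera axes: x right, y down, z forward; pixel columns grow to the right and rows downward; lengths in mm; the calibration is good to about 2 mm. A picture is of the moment at which its call begins. There is no depth.
- workorder.close_job(): hands the job in; it is judged then, once.
The state is a dict: "time": time; "joint_positions": joint angles; "dq": joint speeds; "tau": joint torques, N m; "tool_pos": TCP position; "tcp_rot": TCP orientation; "contact_force": force on the tool from outside, world axes, zero at the start; "moment": the same for the moment, N m; "grip_width": finger opening in mm; "finger_force": force on a finger pad.
Only numpy, scipy, OpenCV 4.12 (cv2) and the standard library are available. Lean on these libraries where they do the work, as an engineer would, in place of code of your own. Each camera call takes 0.05 s, during which the arm holds its last target. There are 200 camera calls.

## Working session

There is one attempt and no reset: what is moved stays moved. The work goes in short steps, Python scripts to look and compute and a tool call to move; the robot and the scene stay as the last step left them, time stands still between calls to the robot, and variables do not carry over. Pictures are saved under pics/ and viewed, at most 10 in all, crops included, and the job is handed in when it is done.

Besides the shell and the picture viewer there is one more tool, called as name([rows], argument=value, ...), one row to a line, values as JSON. servo_tool: Moves the arm, as the interface text tells. Shift numbers are shares of 200 mm and turn numbers shares of 90 degrees, none past 1 either way. Its arguments: {"type":"object","properties":{"linear":{"type":"array","items":{"type":"array","items":{"type":"number","minimum":-1,"maximum":1}}},"spin":{"type":"array","items":{"type":"number","minimum":-1,"maximum":1}},"hand":{"type":"number"}},"required":["linear","spin"]}

```bash
mkdir -p pics; ls
python3 - <<'E'
from plant import monitor, optics
import cv2,numpy as np
o=monitor.get_obs(); print({k:np.round(v,3).tolist() for k,v in o.items()})
for n in("top","scene"):
    c=optics.capture(n); cv2.imwrite(f"pics/{n}0.png",c["frame"]); print(n,c["K"],c["D"],np.round(c["world_to_cam"],3))
E
```

```text
pics
{'time': 0.0, 'joint_positions': [1.096, 0.343, 1.525, -0.0, 1.275, -0.146], 'dq': [0.001, -0.002, -0.0, -0.001, 0.001, -0.0], 'tau': [0.001, -43.125, -24.422, 0.072, 0.056, -0.0], 'tool_pos': [169.32, 496.496, 226.042], 'tcp_rot': [-3.14, -0.0, 2.813], 'contact_force': [-0.372, -0.854, -0.312], 'moment': [-0.031, 0.045, 0.027], 'finger_force': 0.0, 'grip_width': 91.156}
top [[606.85850027   0.         320.25787174]
 [  0.         606.85850027 243.82852396]
 [  0.           0.           1.        ]] [-0.11994891  0.          0.          0.          0.        ] [[ 1.900000e-02 -1.000000e+00 -1.200000e-02 -1.201620e+02]
 [-9.930000e-01 -1.800000e-02 -1.150000e-01  6.005420e+02]
 [ 1.150000e-01  1.400000e-02 -9.930000e-01  1.106674e+03]
 [ 0.000000e+00  0.000000e+00  0.000000e+00  1.000000e+00]]
scene [[529.5766078    0.         317.58125941]
 [  0.         529.5766078  243.95266359]
 [  0.           0.           1.        ]] [0.00280876 0.         0.         0.         0.        ] [[ 8.07000e-01 -5.91000e-01  1.60000e-02 -5.55901e+02]
 [-4.26000e-01 -5.99000e-01 -6.78000e-01  2.09171e+02]
 [ 4.10000e-01  5.40000e-01 -7.35000e-01  8.88687e+02]
 [ 0.00000e+00  0.00000e+00  0.00000e+00  1.00000e+00]]
```

View pics/top0.png

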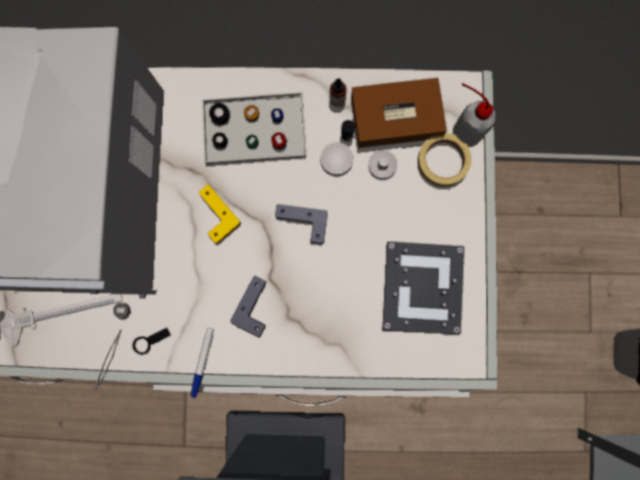

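View pics/scene0.png

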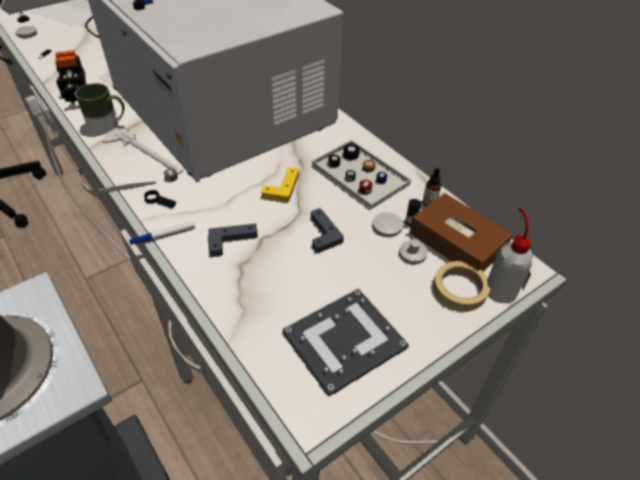

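The top view shows these L-shaped candidates:
- A grey L at (305,220), with its corner upper right, its long leg going left and its short leg down. The short leg turns off to the left, so this one is right way up: bracket_1.
- A grey L at (250,308), with its corner lower left, its long leg going up and its short leg right. This one is mirrored: bracket_2.
- A yellow L at (218,215), which is a look-alike to leave alone.
- The bright pads on the plate at (423,288), which are the nests.

The scene view agrees, with the grey Ls at (232,238) and (325,230).

Next I'll fit their poses and check them in a crop.

```bash
cat > h.py <<'E'
import cv2,numpy as np
from plant import monitor, optics
from scipy.optimize import minimize
def rect(x0,x1,y0,y1,z0,z1): return np.array([[x,y,z] for x in(x0,x1) for y in(y0,y1) for z in(z0,z1)],float)
BR=[rect(-50,50,-32,-6,0,20),rect(-50,-24,-32,32,0,20)]
def padsm(d=0):
    o=[]
    for s in(1,-1):
        for r in(rect(-50+d,50-d,-32+d,-6-d,14,14),rect(-50+d,-24-d,-32+d,32-d,14,14)):
            r=r.copy(); r[:,1]-=30; r[:,:2]*=s; o.append(r)
    return o
PLATE=[rect(-75,75,-85,85,0,12)]
def proj(c,P):
    w=c["world_to_cam"]; 
    return cv2.projectPoints(np.asarray(P,float).reshape(-1,1,3),cv2.Rodrigues(w[:3,:3])[0],w[:3,3],c["K"],np.array(c["D"]))[0].reshape(-1,2)
def place(r,p,mir=1,z=0):
    q=r.copy(); q[:,1]*=mir; a=p[2]; R=np.array([[np.cos(a),-np.sin(a)],[np.sin(a),np.cos(a)]])
    q[:,:2]=q[:,:2]@R.T+p[:2]; q[:,2]+=z; return q
def ray(c,u,v,z):
    n=cv2.undistortPoints(np.array([[[u,v]]],float),c["K"],np.array(c["D"])).ravel(); w=c["world_to_cam"]; R=w[:3,:3]
    o=-R.T@w[:3,3]; d=R.T@np.array([n[0],n[1],1]); return (o+d*(z-o[2])/d[2])[:2]
S=8
def render(c,parts,p,box,mir,z):
    x0,y0,x1,y1=box; im=np.zeros(((y1-y0)*S,(x1-x0)*S),np.uint8)
    for r in parts:
        q=cv2.convexHull(((proj(c,place(r,p,mir,z))-[x0-.5,y0-.5])*S*16-8).round().astype(np.int32).reshape(-1,1,2))
        cv2.fillConvexPoly(im,q,255,shift=4)
    return cv2.GaussianBlur(cv2.resize(im,(x1-x0,y1-y0),interpolation=cv2.INTER_AREA).astype(float)/255,(0,0),.7)
def fit(c,parts,p0,bright,mir=1,z=0,margin=8,lo=None,hi=None,chan=None):
    g=c["frame"].astype(float).mean(2) if chan is None else c["frame"][...,chan].astype(float)
    q=np.vstack([proj(c,place(r,p0,mir,z)) for r in parts])
    box=np.r_[np.floor(q.min(0)-margin),np.ceil(q.max(0)+margin)].astype(int); box=np.clip(box,0,[640,480,640,480])
    sub=g[box[1]:box[3],box[0]:box[2]]
    m0=render(c,parts,p0,box,mir,z)
    a=np.median(sub[m0>.95]) if hi is None else hi; b=np.median(sub[m0<.02]) if lo is None else lo
    m=np.clip((sub-b)/(a-b),0,1)
    sc=np.array([1,1,.01]); f=lambda t:((render(c,parts,p0+t*sc,box,mir,z)-m)**2).mean()
    t=np.zeros(3)
    for s in(12,4,1.5):
        r=minimize(f,t,method="Nelder-Mead",options=dict(initial_simplex=np.vstack([t]+[t+s*e for e in np.eye(3)]),xatol=.02,fatol=1e-7)); t=r.x
    return p0+t*sc,r.fun
def draw(im,c,parts,p,mir=1,z=0,k=1,off=(0,0),col=(0,255,0)):
    for r in parts:
        q=cv2.convexHull((((proj(c,place(r,p,mir,z))-off)*k)).round().astype(np.int32).reshape(-1,1,2)); cv2.polylines(im,[q],True,col,1)
E
python3 - <<'E'
from h import *
c=optics.capture("top")
def guess(corner,end,z=20):
    a=ray(c,*corner,z);b=ray(c,*end,z);return a,b
out={}
for n,co,en,mir in(("b1",(326,208),(277,213),1),("b2",(233,322),(262,279),-1)):
    a,b=guess(co,en); d=(b-a)/np.linalg.norm(b-a); th=np.arctan2(d[1],d[0]); nrm=np.array([-d[1],d[0]])*mir
    p0=np.r_[a+50*d+32*nrm,th]; p,e=fit(c,BR,p0,0,mir); out[n]=p; print(n,p0.round(2),p.round(3),e)
a=ray(c,423,288,12); p0=np.r_[a,0.03]
# nest1: long leg -y side (fixture frame) orientation guess: try both
for th in(0,np.pi/2,-np.pi/2):
  for pr,nm in((padsm(0),"pads"),(padsm(1),"pads1"),(padsm(3),"pads3"),(PLATE,"plate")):
    p,e=fit(c,pr,np.r_[a,th],0,margin=6 if nm=="plate" else -0); print(nm,th,p.round(3),e)
k=4;off=np.array([190,180]);im=cv2.resize(c["frame"][180:345,190:340],None,fx=3.5,fy=3.5)
off=off-.0
draw(im,c,BR,out["b1"],1,0,3.5,off);draw(im,c,BR,out["b2"],-1,0,3.5,off);cv2.imwrite("pics/crop.png",im)
E
```

```text
b1 [635.82 -72.59   1.69] [641.405 -68.078   1.457] 0.023654707919953936
b2 [477.81  -0.94  -0.57] [ 4.83742e+02  9.70000e+00 -4.60000e-01] 0.01569235820730352
pads 0 [ 5.24871e+02 -2.96804e+02  1.30000e-02] 0.39995411543071546
pads1 0 [ 5.25308e+02 -2.96228e+02 -3.60000e-02] 0.40089863817006766
pads3 0 [ 5.26445e+02 -2.86142e+02 -3.61000e-01] 0.3874082199549307
plate 0 [ 5.24033e+02 -3.06656e+02  1.02000e-01] 0.27343421623929565
pads 1.5707963267948966 [ 525.979 -308.605    1.49 ] 0.05116660103004386
pads1 1.5707963267948966 [ 525.667 -308.194    1.512] 0.02630470784697166
pads3 1.5707963267948966 [ 525.666 -307.067    1.532] 0.0034339503298306206
plate 1.5707963267948966 [ 524.658 -306.753    1.528] 0.14351902081173926
pads -1.5707963267948966 [ 525.979 -308.605   -1.651] 0.05116660103004386
pads1 -1.5707963267948966 [ 525.667 -308.194   -1.629] 0.02630470784697166
pads3 -1.5707963267948966 [ 525.666 -307.067   -1.61 ] 0.0034339503298306206
plate -1.5707963267948966 [ 524.658 -306.753   -1.614] 0.14351902081173926
```

View pics/crop.png

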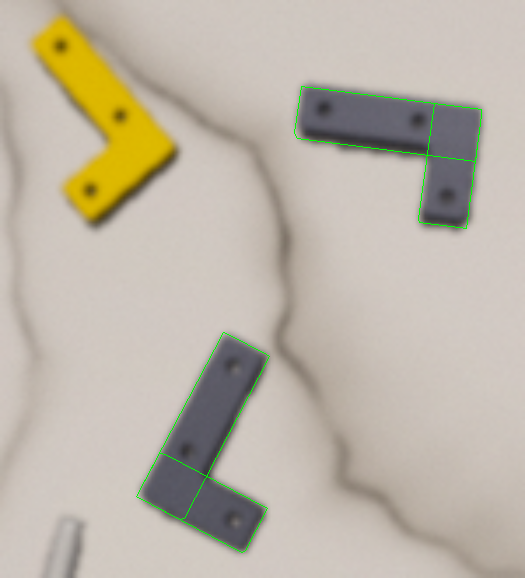

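The crop confirms both choices: grey bracket_1 at upper right, right way up, and grey bracket_2 at lower left, mirrored. The yellow L stays out of it, and the outlines fit well. Now I'll plan the move to bracket_2.

```bash
cat > plan.py <<'E'
import numpy as np, sys
from plant import monitor
from h import *
def obs():
    o=monitor.get_obs(); return np.array(o["tool_pos"]),o["tcp_rot"][2],o
def rel(target,yaw,pos=None,y0=None):
    """total shift in tool axes at CURRENT yaw, and spin, in full-scale shares"""
    p,y,_=obs(); p=p if pos is None else np.array(pos); y=y if y0 is None else y0
    d=np.array(target)-p; x=np.array([np.cos(y),np.sin(y),0]); yy=np.array([np.sin(y),-np.cos(y),0])
    s=-((yaw-y+np.pi)%(2*np.pi)-np.pi)/(np.pi/2)
    return np.round([d@x/200,d@yy/200,-d[2]/200,s],4)
def pt(p,loc,mir=1):
    return place(np.array([[loc[0],loc[1],0.]]),p,mir)[0,:2]
E
python3 - <<'E'
from plan import *
p2=np.array([483.74,9.7,-.46]); e=pt(p2,(40,-19),-1); print(e, rel([*e,180],2.68))
E
```

```text
[528.01711393   8.96707317] [-2.4846 -1.7286  0.2311  0.0845]
```

servo_tool([
  [-0.1,-0.07,0],
  [-0.22,-0.155,0],
  [-0.22,-0.155,0],
  [-0.22,-0.155,0],
  [-0.22,-0.155,0],
  [-0.22,-0.155,0],
  [-0.22,-0.155,0],
  [-0.22,-0.155,0],
], spin=[0,0,0,0,0,0,0,0])

```text
time: 1.15
tool_pos: [406.1, 170.8, 226.7]
tcp_rot: [3.141, 0.0, 2.813]
contact_force: [1.0, 0.4, 0.1]
grip_width: 91.9
finger_force: 0.0
```

servo_tool([
  [-0.22,-0.155,0],
  [-0.22,-0.155,0],
  [-0.22,-0.155,0.05],
  [-0.14,-0.09,0.05],
  [-0.04,-0.018,0.06],
  [0,0,0.07],
  [0,0,0],
  [0,0,0],
], spin=[0,0,0,0,0,0.084,0,0])

```text
time: 2.15
tool_pos: [527.2, 10.4, 181.1]
tcp_rot: [3.141, 0.0, 2.684]
contact_force: [-0.9, 0.2, 0.5]
grip_width: 91.6
finger_force: 0.0
```

Run:
```python
from plan import *
p2=np.array([483.74,9.7,-.46]); p,y,o=obs(); print(p,y,o["time"],o["grip_width"])
c=optics.capture("wrist"); print(np.round(c["world_to_cam"],3),c["K"][0,0])
q,e=fit(c,BR,p2,0,-1,margin=30); print(q,e)
q,e=fit(c,BR,q,0,-1,margin=30); print(q,e)
im=c["frame"].copy(); draw(im,c,BR,q,-1); cv2.imwrite("pics/w1.png",im)
e=pt(q,(40,-19),-1); print(e, rel([*e,60],q[2]+np.pi))
```

```text
[527.21460041  10.36534257 181.12228878] 2.6842222792933987 2.15 91.55108250401943
[[ 4.41000e-01  8.97000e-01 -0.00000e+00 -2.41455e+02]
 [ 8.64000e-01 -4.25000e-01  2.69000e-01 -4.73118e+02]
 [ 2.41000e-01 -1.19000e-01 -9.63000e-01  2.20903e+02]
 [ 0.00000e+00  0.00000e+00  0.00000e+00  1.00000e+00]] 381.2403907286521
[ 4.84365893e+02  1.13235361e+01 -4.47091710e-01] 0.059417050217072546
[ 4.84365893e+02  1.13235361e+01 -4.47091710e-01] 0.056853485575515054
[528.64877907  11.16219627] [-0.0036  0.0067  0.6068 -0.0069]
```

View pics/w1.png

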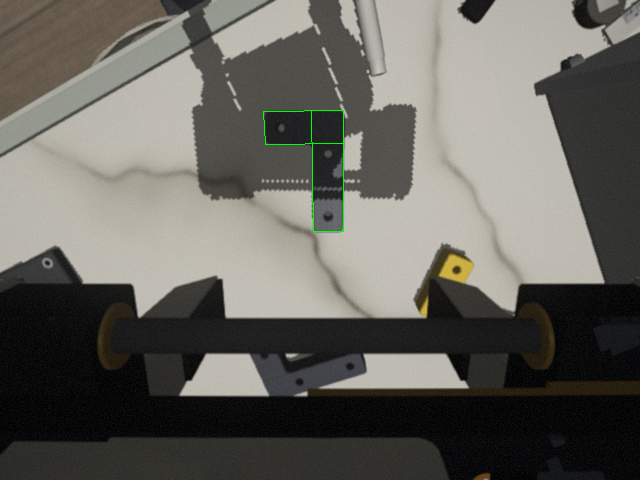

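Wrist view: bracket_2 is at (320,150), partly in the arm's shadow, and its outline fits. bracket_1 is visible at (310,370) and the yellow L at (450,275). I'll grip bracket_2 right at the free end so that it can swing down.

servo_tool([
  [-0.03,0.007,0.22],
  [0,0,0.25],
  [0,0,0.25],
  [0,0,0.12],
  [0,0,0.045],
  [0,0,0],
  [0,0,0],
  [0,0,0],
], spin=[-0.007,0,0,0,0,0,0,0])

```text
time: 3.2
tool_pos: [534.1, 8.2, 4.9]
tcp_rot: [3.141, 0.002, 2.692]
contact_force: [0.4, -0.5, 0.3]
grip_width: 91.6
finger_force: 0.0
```

servo_tool([
  [0,0,0],
  [0,0,0],
  [0,0,0],
  [0,0,0],
  [0,0,0],
  [0,0,0],
  [0,0,0],
  [0,0,0],
], spin=[0,0,0,0,0,0,0,0], hand=-1)

```text
time: 4.2
tool_pos: [533.4, 8.3, 3.7]
tcp_rot: [3.141, 0.0, 2.692]
contact_force: [0.5, -0.5, -0.7]
grip_width: 25.5
finger_force: 30.0
```

servo_tool([
  [0,0,-0.05],
  [0,0,-0.1],
  [0,0,-0.15],
  [0,0,-0.2],
  [0,0,-0.2],
  [0,0,0],
  [0,0,0],
  [0,0,0],
], spin=[0,0,0,0,0,0,0,0])

```text
time: 5.2
tool_pos: [532.4, 8.4, 142.4]
tcp_rot: [-3.141, -0.003, 2.692]
contact_force: [0.3, 0.3, -1.9]
grip_width: 25.4
finger_force: 30.0
```

Run:
```python
from plan import *
p,y,o=obs(); print(p,y,o["moment"],o["contact_force"])
a=optics.capture("scene");b=optics.capture("wrist")
u=proj(a,[[p[0],p[1],80]])[0].astype(int)
A=cv2.resize(a["frame"][u[1]-100:u[1]+100,u[0]-100:u[0]+100],(400,400)); B=cv2.resize(b["frame"],(400,300))
im=np.zeros((400,800,3),np.uint8); im[:,:400]=A; im[:300,400:]=B; cv2.imwrite("pics/lift.png",im)
```

```text
[532.42175039   8.36751995 142.35672122] 2.6918520119097624 [-0.00965656 -0.09776835  0.05955134] [ 0.33296045  0.25547008 -1.92268531]
```

View pics/lift.png

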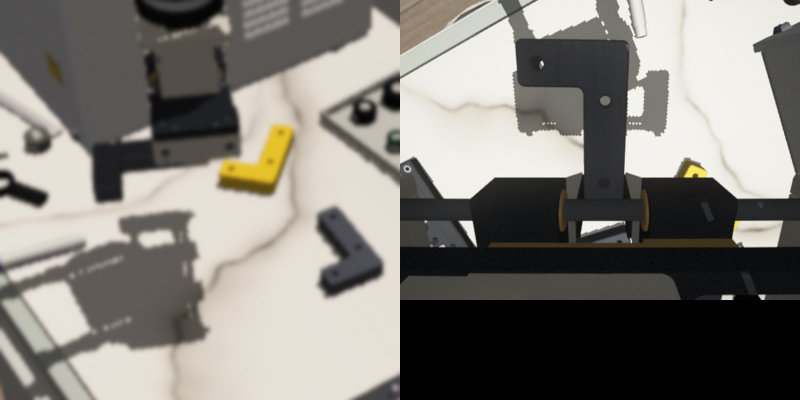

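The lift picture shows bracket_2 held rigidly horizontal, with no swing. I'll set it back and regrip with only a small corner of the pads, so gravity and a jerk can swing it.

servo_tool([
  [0,0,0.2],
  [0,0,0.25],
  [0,0,0.17],
  [0,0,0.06],
  [0,0,0.012],
  [0,0,0],
  [0,0,0],
  [0,0,0],
], spin=[0,0,0,0,0,0,0,0])

```text
time: 6.3
tool_pos: [533.9, 8.2, 6.2]
tcp_rot: [3.141, 0.002, 2.692]
contact_force: [0.6, 0.1, -2.0]
grip_width: 25.6
finger_force: 30.0
```

servo_tool([
  [0,0,0],
  [0,0,0],
  [0,0,0],
  [-0.052,0,-0.05],
  [0,0,0],
  [0,0,0],
  [0,0,0],
  [0,0,0],
], spin=[0,0,0,0,0,0,0,0], hand=-0.3)

```text
time: 7.3
tool_pos: [542.5, 3.8, 15.2]
tcp_rot: [-3.142, -0.0, 2.692]
contact_force: [0.0, 0.1, -1.0]
grip_width: 31.9
finger_force: 0.0
```

servo_tool([
  [0,0,0],
  [0,0,0],
  [0,0,0],
  [0,0,-0.3],
  [0,0,-0.3],
  [0,0,-0.05],
  [0,0,0],
  [0,0,0],
], spin=[0,0,0,0,0,0,0,0], hand=-1)

```text
time: 8.3
tool_pos: [541.5, 3.8, 143.4]
tcp_rot: [-3.141, -0.004, 2.692]
contact_force: [-0.6, 0.1, -1.4]
grip_width: 23.5
finger_force: 30.0
```

Run:
```python
from plan import *
p,y,o=obs(); print(p,y,o["moment"],o["contact_force"])
a=optics.capture("scene");b=optics.capture("wrist")
u=proj(a,[[p[0],p[1],80]])[0].astype(int)
A=cv2.resize(a["frame"][u[1]-100:u[1]+100,u[0]-100:u[0]+100],(400,400)); B=cv2.resize(b["frame"],(400,300))
im=np.zeros((400,800,3),np.uint8); im[:,:400]=A; im[:300,400:]=B; cv2.imwrite("pics/lift2.png",im)
```

```text
[541.52218734   3.84696947 143.37122731] 2.691780551420106 [-0.04647519  0.00171669  0.00230088] [-0.56962693  0.05138958 -1.35458644]
```

View pics/lift2.png

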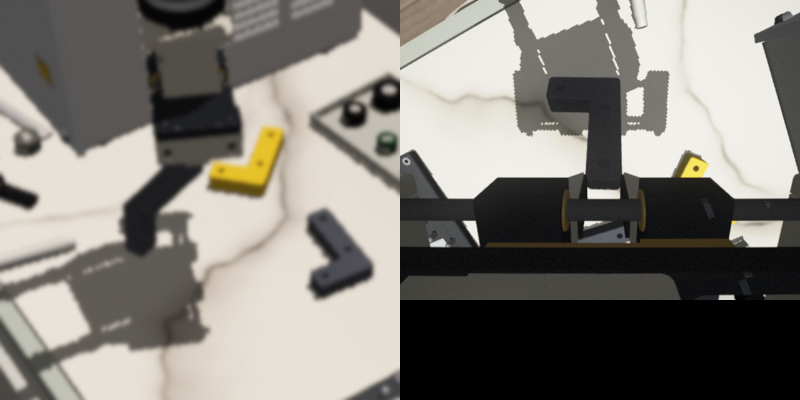

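bracket_2 now hangs tilted by about 40 deg. A few upward jerks should finish the swing.

servo_tool([
  [0,0,-0.3],
  [0,0,0.15],
  [0,0,0.15],
  [0,0,-0.3],
  [0,0,0.15],
  [0,0,0.15],
  [0,0,-0.3],
  [0,0,0],
], spin=[0,0,0,0,0,0,0,0])

```text
time: 9.4
tool_pos: [544.6, 3.5, 207.8]
tcp_rot: [3.14, 0.005, 2.692]
contact_force: [0.9, -0.8, -2.3]
grip_width: 23.1
finger_force: 30.0
```

Run:
```python
from plan import *
p,y,o=obs(); print(p,y,o["moment"],o["contact_force"])
a=optics.capture("scene");b=optics.capture("wrist")
u=proj(a,[[p[0],p[1],130]])[0].astype(int)
A=cv2.resize(a["frame"][u[1]-100:u[1]+100,u[0]-100:u[0]+100],(400,400)); B=cv2.resize(b["frame"],(400,300))
im=np.zeros((400,800,3),np.uint8); im[:,:400]=A; im[:300,400:]=B; cv2.imwrite("pics/lift3.png",im)
```

```text
[544.62801217   3.53890412 207.79564645] 2.6918748128250667 [-0.02035603  0.00650526  0.01075507] [ 0.90348979 -0.78142776 -2.2597782 ]
```

View pics/lift3.png

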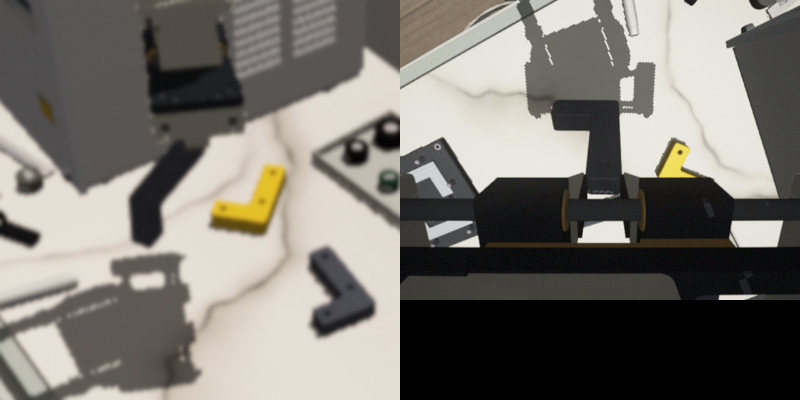

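servo_tool([
  [0.25,0,-0.17],
  [0.15,0,-0.05],
  [0.07,0,0],
  [0,0,0.1],
  [-0.12,0,0.12],
  [-0.15,0,0.0],
  [-0.15,0,0],
  [-0.05,0,0],
], spin=[0,0,0,0,0,0,0,0])

```text
time: 10.5
tool_pos: [543.5, 2.8, 203.3]
tcp_rot: [-3.141, -0.002, 2.691]
contact_force: [0.2, 0.0, -2.7]
grip_width: 23.4
finger_force: 30.0
```

servo_tool([
  [0.25,0,-0.17],
  [-0.06,0,0.08],
  [-0.06,0,0.09],
  [-0.13,0,0],
  [0.25,0,-0.17],
  [-0.06,0,0.08],
  [-0.06,0,0.09],
  [-0.13,0,0],
], spin=[0,0,0,0,0,0,0,0])

```text
time: 11.5
tool_pos: [542.1, 3.3, 201.5]
tcp_rot: [-3.14, -0.006, 2.692]
contact_force: [0.3, -0.3, -1.6]
grip_width: 23.6
finger_force: 30.0
```

```bash
cat > tilt.py <<'E'
from plan import *
def pose(a,xl,h,o):
    """8+8 corner points of hanging bracket: tilt a below horizontal, grip at local x=xl, TCP h above bottom face when flat, mirrored"""
    p,y,_=o; X=np.array([np.cos(y),np.sin(y),0]); Y=np.array([np.sin(y),-np.cos(y),0]); Z=np.array([0,0,1.])
    ex=-(X*np.cos(a)-Z*np.sin(a)); up=X*np.sin(a)+Z*np.cos(a)
    return p,Y,ex,up
def parts(a,o,piv=(47.5,17),tz=3.,tx=7.75):
    p,Y,ex,up=pose(a,0,0,o); X=np.array([np.cos(o[1]),np.sin(o[1]),0])
    P=p+X*tx+np.array([0,0,tz]); out=[]
    for r in BR:
        # mirrored bracket: local y -> short leg side; short leg side world dir = local -(...)
        out.append(P+np.outer(r[:,0]-piv[0],ex)+np.outer(r[:,2]-piv[1],up)+np.outer(r[:,1]+19,SY*Y))
    return out
SY=-1
E
python3 - <<'E'
import tilt; from tilt import *
o=obs(); print(o[0],o[1],o[2]["grip_width"],o[2]["contact_force"])
a=optics.capture("scene");b=optics.capture("wrist")
ims=[]
for c in(a,b):
    u=proj(c,[o[0]-[0,0,40]])[0]; u=np.clip(u,[110,110],[530,370]).astype(int); off=u-110
    im=cv2.resize(c["frame"][off[1]:off[1]+220,off[0]:off[0]+220],(400,400)); k=400/220
    for deg,col in((60,(0,0,255)),(80,(0,255,0))):
        for r in parts(np.radians(deg),o):
            q=cv2.convexHull(((proj(c,r)-off)*k).astype(np.int32).reshape(-1,1,2)); cv2.polylines(im,[q],True,col,1)
    ims.append(im)
cv2.imwrite("pics/lift4.png",np.hstack(ims))
E
```

```text
[542.06965459   3.27602744 201.4916627 ] 2.6916744557129872 23.648957712662643 [ 0.34352506 -0.33785656 -1.57279418]
```

View pics/lift4.png

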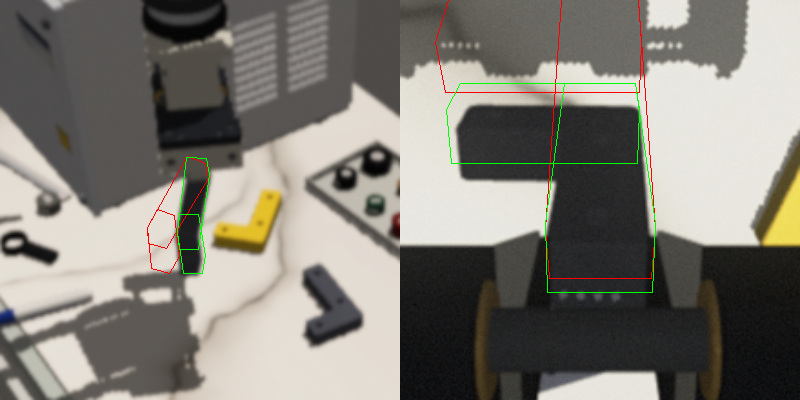

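The tilt is now about 80 deg: the green model fits in both views, with the bracket slightly lower in the wrist view. I'll lower it until the short-leg edge touches the bench.

servo_tool([
  [0,0,0.15],
  [0,0,0.2],
  [0,0,0.1],
  [0,0,0.03],
  [0,0,0.01],
  [0,0,0],
  [0,0,0],
  [0,0,0],
], spin=[0,0,0,0,0,0,0,0])

```text
time: 12.6
tool_pos: [543.0, 3.7, 107.9]
tcp_rot: [3.141, 0.001, 2.692]
contact_force: [-0.2, -0.9, -1.8]
grip_width: 23.7
finger_force: 30.0
```

servo_tool([
  [0,0,0.005],
  [0,0,0.005],
  [0,0,0.005],
  [0,0,0.005],
  [0,0,0],
  [0,0,0],
  [0,0,0],
  [0,0,0],
], spin=[0,0,0,0,0,0,0,0])

```text
time: 13.6
tool_pos: [542.7, 3.7, 103.3]
tcp_rot: [3.141, 0.0, 2.692]
contact_force: [-0.1, -0.1, -1.0]
grip_width: 23.9
finger_force: 30.0
```

servo_tool([
  [0,0,0.007],
  [0,0,0.007],
  [0,0,0.007],
  [0,0,0.007],
  [0,0,0],
  [0,0,0],
  [0,0,0],
  [0,0,0],
], spin=[0,0,0,0,0,0,0,0])

```text
time: 14.6
tool_pos: [544.2, 3.9, 99.0]
tcp_rot: [3.14, 0.004, 2.692]
contact_force: [0.9, 2.5, 6.3]
grip_width: 23.9
finger_force: 30.0
```

The base is on the bench, with about 8 N of contact. Now I'll walk the top over past vertical along an arc, then let go.

servo_tool([
  [0.05,0,0],
  [0.05,0,0],
  [0.05,0,0.005],
  [0.05,0,0.008],
  [0.05,0,0.015],
  [0.05,0,0.022],
  [0.04,0,0.02],
  [0,0,0],
], spin=[0,0,0,0,0,0,0,0])

```text
time: 15.6
tool_pos: [482.4, 34.8, 87.2]
tcp_rot: [3.138, 0.004, 2.692]
contact_force: [-6.8, 8.8, 31.3]
grip_width: 25.4
finger_force: 30.1
```

Run:
```python
import tilt; from tilt import *
o=obs(); print(o[0],o[1],o[2]["grip_width"],o[2]["contact_force"])
a=optics.capture("scene");b=optics.capture("wrist")
ims=[]
for c in(a,b):
    u=proj(c,[o[0]-[0,0,40]])[0]; u=np.clip(u,[110,110],[530,370]).astype(int); off=u-110
    im=cv2.resize(c["frame"][off[1]:off[1]+220,off[0]:off[0]+220],(400,400)); k=400/220
    ims.append(im)
cv2.imwrite("pics/over.png",np.hstack(ims))
```

```text
[482.37981386  34.80926538  87.16513572] 2.69235786009353 25.426032010727535 [-6.82201233  8.82462964 31.26541955]
```

View pics/over.png

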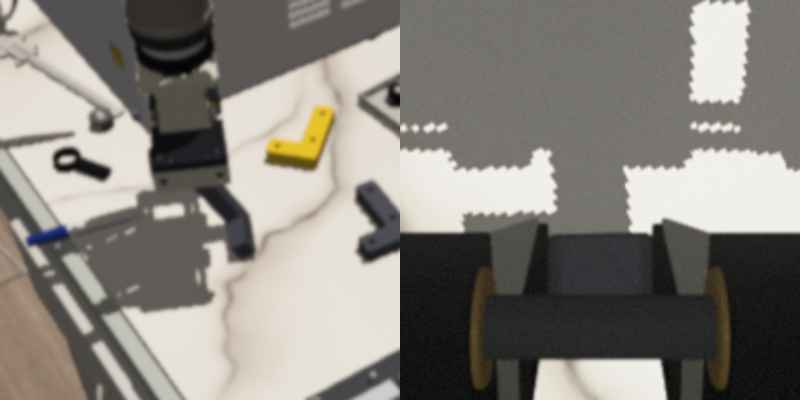

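It is past vertical and leaning the right way; the scene view shows the base at (240,250) and the top in the gripper at (205,190). I'll follow the arc down, release, then back off to look.

servo_tool([
  [0.055,0,0.04],
  [0.055,0,0.05],
  [0.04,0,0.06],
  [0.025,0,0.06],
  [0.02,0,0.06],
  [0.01,0,0.04],
  [0,0,0],
  [0,0,0],
], spin=[0,0,0,0,0,0,0,0])

```text
time: 16.7
tool_pos: [445.0, 50.9, 21.8]
tcp_rot: [3.141, 0.001, 2.692]
contact_force: [0.2, 0.3, -1.1]
grip_width: 25.5
finger_force: 30.0
```

servo_tool([
  [0,0,0],
  [0,0,0],
  [0,0,0],
  [0,0,-0.2],
  [0,0,-0.25],
  [-0.15,0,-0.25],
  [-0.25,0,0],
  [-0.05,0,0],
], spin=[0,0,0,0,0,0,0,0], hand=0)

```text
time: 17.7
tool_pos: [527.9, 10.7, 162.3]
tcp_rot: [3.141, 0.003, 2.691]
contact_force: [0.2, -0.2, -0.5]
grip_width: 45.8
finger_force: 0.0
```

Run:
```python
from plan import *
p,y,o=obs(); print(p,y,o["time"])
c=optics.capture("wrist"); t=optics.capture("top")
for th0 in (2.69,):
    x=np.array([np.cos(th0),np.sin(th0)]); n=np.array([-x[1],x[0]])
    cn=np.array([524,12.])-19*0*n
    best=[]
    for off in(-13,13,0):
        p0=np.r_[cn+50*x+(off+19)*n,th0]
        for nm,cc in(("w",c),("t",t)):
            q,e=fit(cc,BR,p0,0,1,margin=20); print(nm,off,q.round(3),round(e,4))
cv2.imwrite("pics/w2.png",c["frame"])
```

```text
[527.86412641  10.71143873 162.28511485] 2.6906165184373996 17.7
w -13 [467.884  17.747   2.696] 0.065
t -13 [498.78 -14.72   2.55] 0.2365
w 13 [469.506  17.085   2.691] 0.0709
t 13 [498.516 -15.641   2.582] 0.1642
w 0 [471.453  16.115   2.691] 0.0574
t 0 [496.714 -16.888   2.49 ] 0.2054
```

servo_tool([
  [0,0,-0.05],
  [0,0,-0.05],
  [0,0,-0.05],
  [0,0,-0.04],
  [0,0,0],
  [0,0,0],
  [0,0,0],
  [0,0,0],
], spin=[0.11,0.11,0.11,0.11,0.11,0.11,0.08,0])

```text
time: 18.8
tool_pos: [524.3, 12.6, 199.2]
tcp_rot: [-3.14, -0.0, 1.531]
contact_force: [1.0, 0.0, -0.4]
grip_width: 45.9
finger_force: 0.0
```

Run:
```python
from plan import *
print(obs()[:2], rel([518,-375,200],1.53))
```

```text
(array([524.25338748,  12.63838203, 199.15092654]), np.float64(1.5312076054528834)) [-1.9379e+00  4.5500e-02 -4.2000e-03  8.0000e-04]
```

servo_tool([
  [-0.2,0,0],
  [-0.29,0.01,0],
  [-0.29,0.01,0],
  [-0.29,0.01,0],
  [-0.29,0.01,0],
  [-0.29,0.005,0],
  [-0.2,0,0],
  [-0.08,0,0],
], spin=[0,0,0,0,0,0,0,0])

```text
time: 19.8
tool_pos: [517.7, -375.5, 198.8]
tcp_rot: [-3.14, -0.001, 1.53]
contact_force: [0.5, -0.2, 1.0]
grip_width: 45.9
finger_force: 0.0
```

Run:
```python
from plan import *
import time
print(obs()[:2])
c=optics.capture("wrist"); t=optics.capture("top")
for d in(2,3,4):
    print("pads",d,*[x.round(3) for x in fit(c,padsm(d),np.array([525.6,-307,1.53]),0,margin=0)])
cn=np.array([524,12.]);x=np.array([np.cos(2.69),np.sin(2.69)]); n=np.array([-x[1],x[0]])
for s in(1,-1):
    q,e=fit(t,BR,np.array([470,17,2.69]),0,s,margin=15); print("b2 top",s,q.round(3),e)
q,e=fit(t,BR,np.array([641.4,-68,1.457]),0,1); print("b1 top",q.round(3),e)
cv2.imwrite("pics/w3.png",c["frame"]); cv2.imwrite("pics/t3.png",t["frame"])
```

```text
(array([ 517.683572  , -375.51663223,  198.78811523]), np.float64(1.5297466106727358))
pads 2 [ 525.888 -304.57     1.519] 0.084
pads 3 [ 525.974 -305.662    1.53 ] 0.068
pads 4 [ 526.145 -306.001    1.532] 0.076
b2 top 1 [470.952  14.044   2.689] 0.020957989419856136
b2 top -1 [486.905  36.5     2.279] 0.3661051861913804
b1 top [641.462 -68.044   1.456] 0.022584937814044453
```

The top view confirms bracket_2 now lies right way up at (471,14), yaw 2.69. The wrist and top fits of the fixture agree to about 1.5 mm. Next is bracket_1.

Run:
```python
from plan import *
print(rel([637,-130,199],1.456))
```

```text
[ 1.2461  0.5436 -0.      0.0468]
```

servo_tool([
  [0.13,0.05,0],
  [0.24,0.1,0],
  [0.24,0.11,0],
  [0.24,0.11,0],
  [0.24,0.11,0],
  [0.13,0.055,0],
  [0.026,0.008,0],
  [0,0,0],
], spin=[0,0,0,0,0,0,0.047,0])

```text
time: 20.9
tool_pos: [637.2, -126.8, 199.8]
tcp_rot: [-3.141, -0.001, 1.46]
contact_force: [0.1, -0.4, 0.3]
grip_width: 45.6
finger_force: 0.0
```

Run:
```python
from plan import *
print(obs()[:2])
c=optics.capture("wrist")
g=c["frame"].mean(2)
for m in(15,30):
  for hi,lo in((None,None),(60,105),(60,200)):
    q,e=fit(c,BR,np.array([641.9,-66.5,1.456]),0,1,margin=m,hi=hi,lo=lo); print(m,hi,q.round(3),round(e,4))
G=pt(np.array([641.9,-66.5,1.456]),(11.5,-19)); print(G, rel([*G,3.5],1.456))
cv2.imwrite("pics/w4.png",c["frame"])
```

```text
(array([ 637.17306715, -126.75208627,  199.82875734]), np.float64(1.460319537135103))
15 None [641.123 -68.759   1.481] 0.1092
15 60 [642.515 -67.427   1.464] 0.155
15 60 [641.648 -67.756   1.47 ] 0.0817
30 None [641.131 -68.765   1.481] 0.16
30 60 [642.515 -67.427   1.464] 0.1014
30 60 [641.648 -67.756   1.47 ] 0.1008
[662.09220467 -57.25203426] [0.3644 0.0853 0.9817 0.0024]
```

servo_tool([
  [0.16,0.04,0],
  [0.16,0.04,0.05],
  [0.04,0.005,0.22],
  [0,0,0.25],
  [0,0,0.25],
  [0,0,0.15],
  [0,0,0.06],
  [0,0,0],
], spin=[0.002,0,0,0,0,0,0,0])

```text
time: 21.95
tool_pos: [662.6, -60.1, 3.8]
tcp_rot: [-3.141, -0.0, 1.453]
contact_force: [0.7, 0.1, 0.1]
grip_width: 46.1
finger_force: 0.0
```

servo_tool([
  [0,0,0],
  [0,0,0],
  [0,0,0],
  [0,0,0],
  [0,0,0],
  [0,0,-0.1],
  [0,0,-0.2],
  [0,0,-0.1],
], spin=[0,0,0,0,0,0,0,0], hand=-1)

```text
time: 22.95
tool_pos: [663.7, -60.2, 87.0]
tcp_rot: [3.138, 0.0, 1.452]
contact_force: [0.3, -0.1, -1.7]
grip_width: 25.8
finger_force: 30.0
```

Run:
```python
from plan import *
p,y,o=obs(); print(p,y,o["grip_width"])
F=np.array([525.9,-305.9,1.531]); n1=np.r_[pt(F,(0,-30)),F[2]]; G=pt(n1,(11.5,-19)); print(n1,G,rel([*G,75],1.531))
```

```text
[663.68743496 -60.17543618  87.00794573] 1.452460892996267 25.80367535284925
[ 555.87624692 -307.09357469    1.531     ] [ 575.31874027 -296.35861068] [-1.2248 -0.2993  0.06   -0.05  ]
```

servo_tool([
  [-0.12,-0.03,0],
  [-0.23,-0.06,0],
  [-0.24,-0.06,0],
  [-0.24,-0.06,0],
  [-0.23,-0.06,0],
  [-0.13,-0.025,0],
  [-0.044,-0.005,0.03],
  [0,0,0.03],
], spin=[0,0,0,0,0,0,-0.05,0])

```text
time: 23.95
tool_pos: [572.4, -299.4, 70.8]
tcp_rot: [-3.14, -0.001, 1.528]
contact_force: [-0.2, -0.2, -1.0]
grip_width: 25.7
finger_force: 30.0
```

servo_tool([
  [0,0,0],
  [0,0,0],
  [0,0,0.05],
  [0,0,0.05],
  [0,0,0],
  [0,0,0],
  [0,0,0],
  [0,0,0],
], spin=[0,0,0,0,0,0,0,0])

```text
time: 24.95
tool_pos: [574.1, -298.2, 52.0]
tcp_rot: [3.141, 0.0, 1.531]
contact_force: [0.5, 0.2, -1.1]
grip_width: 25.6
finger_force: 30.0
```

Run:
```python
from plan import *
P=[]
for i in range(5):
    c=optics.capture("wrist"); p,y,o=obs(); P.append(np.r_[p,y])
P=np.array(P);print(P.mean(0),P.std(0)); m=P.mean(0)
print(rel([575.2,-298.3,17.5],1.531,m[:3],m[3]))
cv2.imwrite("pics/w5.png",c["frame"])
```

```text
[ 574.08195953 -298.07887964   51.8711849     1.53098663] [3.74747717e-02 2.87608982e-02 6.59956298e-02 3.21172764e-05]
[-0.0009  0.0056  0.1719 -0.    ]
```

servo_tool([
  [0,0.0055,0],
  [0,0,0.04],
  [0,0,0.03],
  [0,0,0.03],
  [0,0,0.02],
  [0,0,0.015],
  [0,0,0],
  [0,0,0],
], spin=[0,0,0,0,0,0,0,0])

```text
time: 26.2
tool_pos: [575.2, -298.1, 24.9]
tcp_rot: [3.141, 0.0, 1.531]
contact_force: [-0.2, 1.0, -1.7]
grip_width: 25.5
finger_force: 30.0
```

No resistance below the dowel tops, so I'll continue home.

servo_tool([
  [0,0,0.01],
  [0,0,0.01],
  [0,0,0.01],
  [0,0,0.004],
  [0,0,0],
  [0,0,0],
  [0,0,0],
  [0,0,0],
], spin=[0,0,0,0,0,0,0,0])

```text
time: 27.2
tool_pos: [575.1, -298.0, 19.1]
tcp_rot: [3.141, 0.0, 1.531]
contact_force: [-2.9, 2.4, 5.5]
grip_width: 25.8
finger_force: 30.0
```

servo_tool([
  [0,0,0.005],
  [0,0,0.005],
  [0,0,0],
  [0,0,0],
  [0,0,0],
  [0,0,0],
  [0,0,0],
  [0,0,0],
], spin=[0,0,0,0,0,0,0,0])

```text
time: 28.2
tool_pos: [575.1, -298.1, 19.0]
tcp_rot: [3.141, 0.001, 1.531]
contact_force: [-7.0, 5.0, 18.5]
grip_width: 25.8
finger_force: 30.0
```

servo_tool([
  [0,0,0],
  [0,0,0],
  [0,0,0],
  [0,0,-0.1],
  [0,0,-0.2],
  [0,0,-0.25],
  [0,0,-0.25],
  [0,0,-0.1],
], spin=[0,0,0,0,0,0,0,0], hand=-0.15)

```text
time: 29.2
tool_pos: [576.2, -298.7, 199.4]
tcp_rot: [3.137, 0.003, 1.531]
contact_force: [0.4, -0.3, -0.7]
grip_width: 38.8
finger_force: 0.0
```

Run:
```python
from plan import *
t=optics.capture("top"); p,y,o=obs(); print(p,y)
q,e=fit(t,BR,np.array([471,14,2.689]),0,1,margin=15); print("b2 top",q.round(3),e)
b2=q+[.5,1.2,0]
print(rel([470,-60,195],-.46), rel([*pt(b2,(11.5,-19)),150],2.69), pt(b2,(11.5,-19)))
```

```text
[ 576.61154692 -299.03050781  201.03043222] 1.5310986572091316
b2 top [470.875  13.96    2.678] 0.019185823279917254
[ 1.1731 -0.5801  0.0302  1.2676] [ 1.6591 -0.6015  0.2552 -0.7378] [469.58175152  37.29677089]
```

servo_tool([
  [0.14,-0.075,0],
  [0.26,-0.13,0],
  [0.27,-0.14,0],
  [0.27,-0.14,0],
  [0.27,-0.14,0],
  [0.26,-0.13,0],
  [0.13,-0.065,0],
  [0.057,-0.025,0],
], spin=[0,0,0,0,0,0,0,0])

```text
time: 30.25
tool_pos: [418.6, 41.0, 195.4]
tcp_rot: [-3.141, -0.0, 1.533]
contact_force: [0.0, 0.0, -0.6]
grip_width: 39.1
finger_force: 0.0
```

servo_tool([
  [0,0,0],
  [0,0,0],
  [0,0,0],
  [0,0,0],
  [0,0,0],
  [0,0,0],
  [0,0,0],
  [0,0,0],
], spin=[0.115,0.115,0.115,0.115,0.115,0.115,0.115,0.115])

```text
time: 31.25
tool_pos: [419.9, 39.0, 195.4]
tcp_rot: [3.142, 0.0, 0.079]
contact_force: [-0.4, 0.5, 0.6]
grip_width: 39.0
finger_force: 0.0
```

servo_tool([
  [0,0,0],
  [0,0,0],
  [0,0,0],
  [0,0,0],
  [0,0,0],
  [0,0,0],
  [0,0,0],
  [0,0,0],
], spin=[0.115,0.115,0.1,0.01,0,0,0,0])

```text
time: 32.25
tool_pos: [419.4, 39.8, 195.9]
tcp_rot: [-3.142, -0.0, -0.448]
contact_force: [0.8, 0.4, 0.0]
grip_width: 39.1
finger_force: 0.0
```

Run:
```python
from plan import *
c=optics.capture("wrist"); t=optics.capture("top"); p,y,o=obs(); print(p,y)
for m in(12,25):
  for hi,lo in((None,None),(60,105),(60,200)):
    q,e=fit(c,BR,np.array([471,15,2.685]),0,1,margin=m,hi=hi,lo=lo); print(m,hi,lo,q.round(3),round(e,4))
F=np.array([525.7,-307.1,1.532]); n1=np.r_[pt(F,(0,-30)),F[2]]
for z in(14,):
    q,e=fit(t,BR,n1,0,1,z=z,margin=-1); print("b1 in nest top",z,(q-n1).round(3),e)
n2=padsm(3)[2:]; q,e=fit(t,n2,F,0,margin=2); print("pad2 only",q,e)
a=c["frame"]; u=[proj(c,r)for r in[place(b,np.array([471,15,2.685])) for b in BR]]
a=a.copy(); draw(a,c,BR,np.array([471,15,2.685])); 
f=proj(t,[[F[0],F[1],14]])[0].astype(int); b=cv2.resize(t["frame"][f[1]-50:f[1]+50,f[0]-50:f[0]+50],(320,320))
im=np.zeros((480,800,3),np.uint8); im[:,:480]=cv2.resize(a,(480,360))[:0].shape and 0
im[:360,:480]=cv2.resize(a,(480,360)); im[:320,480:]=b; cv2.imwrite("pics/last.png",im)
```

```text
[419.42558502  39.80541425 195.95053919] -0.4478835133086121
12 None None [471.95   15.26    2.694] 0.0258
12 60 105 [341.123  71.642   3.105] 0.0257
12 60 200 [471.881  15.242   2.691] 0.0439
25 None None [471.95   15.26    2.694] 0.0404
25 60 105 [301.222  94.556   3.249] 0.0177
25 60 200 [471.881  15.242   2.691] 0.0398
b1 in nest top 14 [ 3.453 -4.944  0.005] 0.10386510873666048
pad2 only [ 525.61123478 -307.19242363    1.52262871] 0.003982872487567691
```

servo_tool([
  [0.12,-0.05,0],
  [0.112,-0.049,0.05],
  [0,0,0.22],
  [0,0,0.25],
  [0,0,0.25],
  [0,0,0.14],
  [0,0,0.05],
  [0,0,0],
], spin=[0.001,0,0,0,0,0,0,0])

```text
time: 33.35
tool_pos: [470.0, 37.5, 4.0]
tcp_rot: [3.142, 0.0, -0.45]
contact_force: [-0.1, -0.1, -0.3]
grip_width: 38.6
finger_force: 0.0
```

servo_tool([
  [0,0,0],
  [0,0,0],
  [0,0,0],
  [0,0,0],
  [0,0,0],
  [0,0,0],
  [0,0,0],
  [0,0,0],
], spin=[0,0,0,0,0,0,0,0], hand=-1)

```text
time: 34.35
tool_pos: [470.7, 37.5, 5.1]
tcp_rot: [-3.141, -0.002, -0.45]
contact_force: [-1.1, -0.2, 6.8]
grip_width: 25.7
finger_force: 30.0
```

servo_tool([
  [0,0,-0.1],
  [0,0,-0.2],
  [0,0,-0.1],
  [0,0,0],
  [0,0,0],
  [0,0,0],
  [0,0,0],
  [0,0,0],
], spin=[0,0,0,-0.1,-0.11,-0.11,-0.11,-0.11])

```text
time: 35.35
tool_pos: [469.6, 37.5, 84.1]
tcp_rot: [-3.142, 0.0, 0.404]
contact_force: [0.5, -0.5, -2.1]
grip_width: 26.1
finger_force: 30.0
```

servo_tool([
  [0,0,0],
  [0,0,0],
  [0,0,0],
  [0,0,0],
  [0,0,0],
  [0,0,0],
  [0,0,0],
  [0,0,0],
], spin=[-0.11,-0.11,-0.11,-0.11,-0.11,-0.11,-0.06,0])

```text
time: 36.35
tool_pos: [469.7, 37.5, 84.0]
tcp_rot: [3.142, -0.0, 1.529]
contact_force: [0.5, 0.7, -1.3]
grip_width: 25.7
finger_force: 30.0
```

Run:
```python
from plan import *
p,y,o=obs(); print(p,y,o["grip_width"])
print(rel([476.5,-315.4,75],1.531))
```

```text
[469.65386857  37.50091951  84.04238753] 1.5285616093422674 25.72691152885301
[-1.7615e+00  1.0870e-01  4.5200e-02 -1.6000e-03]
```

servo_tool([
  [-0.15,0.01,0],
  [-0.27,0.017,0],
  [-0.28,0.017,0],
  [-0.28,0.017,0],
  [-0.28,0.017,0],
  [-0.27,0.017,0],
  [-0.15,0.01,0],
  [-0.08,0.004,0.03],
], spin=[0,0,0,0,0,0,0,0])

```text
time: 37.35
tool_pos: [477.0, -316.8, 77.9]
tcp_rot: [3.141, 0.001, 1.526]
contact_force: [-0.3, 0.8, -2.4]
grip_width: 25.5
finger_force: 30.0
```

servo_tool([
  [0,0,0],
  [0,0,0.05],
  [0,0,0.05],
  [0,0,0],
  [0,0,0],
  [0,0,0],
  [0,0,0],
  [0,0,0],
], spin=[-0.0016,0,0,0,0,0,0,0])

```text
time: 38.35
tool_pos: [477.1, -315.2, 58.0]
tcp_rot: [3.141, 0.0, 1.532]
contact_force: [0.1, 0.5, -1.3]
grip_width: 25.6
finger_force: 30.0
```

Run:
```python
from plan import *
p,y,o=obs(); print(p,y,o["grip_width"])
print(rel([476.5,-315.4,19],1.531))
```

```text
[ 477.09247526 -315.19861703   58.04776219] 1.5318208552506138 25.595544615969033
[-0.0011 -0.0029  0.1952  0.0005]
```

servo_tool([
  [-0.001,-0.003,0.02],
  [0,0,0.05],
  [0,0,0.04],
  [0,0,0.03],
  [0,0,0.02],
  [0,0,0.01],
  [0,0,0],
  [0,0,0],
], spin=[0,0,0,0,0,0,0,0])

```text
time: 39.35
tool_pos: [476.6, -315.4, 24.1]
tcp_rot: [3.141, 0.0, 1.532]
contact_force: [0.8, -1.0, -2.4]
grip_width: 25.8
finger_force: 30.0
```

servo_tool([
  [0,0,0.01],
  [0,0,0.01],
  [0,0,0.007],
  [0,0,0.004],
  [0,0,0],
  [0,0,0],
  [0,0,0],
  [0,0,0],
], spin=[0,0,0,0,0,0,0,0])

```text
time: 40.35
tool_pos: [476.4, -315.3, 19.1]
tcp_rot: [3.141, 0.0, 1.532]
contact_force: [-2.8, 2.3, 10.6]
grip_width: 25.9
finger_force: 30.0
```

Seated, at the same height as the first bracket. I'll release, rise, and clear the view.

servo_tool([
  [0,0,0],
  [0,0,0],
  [0,0,0],
  [0,0,-0.1],
  [0,0,-0.2],
  [0,0,-0.25],
  [0,0,-0.25],
  [0,0,-0.05],
], spin=[0,0,0,0,0,0,0,0], hand=-0.15)

```text
time: 41.35
tool_pos: [477.8, -316.4, 191.3]
tcp_rot: [3.136, 0.004, 1.532]
contact_force: [-0.4, -0.6, -0.6]
grip_width: 39.2
finger_force: 0.0
```

servo_tool([
  [0.2,0,0],
  [0.25,0,0],
  [0.25,0,0],
  [0.25,0,0],
  [0.25,0,0],
  [0.2,0,0],
  [0.1,0,0],
  [0,0,0],
], spin=[0,0,0,0,0,0,0,0])

```text
time: 42.35
tool_pos: [487.5, -14.3, 186.7]
tcp_rot: [-3.14, -0.0, 1.534]
contact_force: [-0.4, -1.0, -0.7]
grip_width: 39.1
finger_force: 0.0
```

Run:
```python
from plan import *
F=np.array([525.9,-305.9,1.531]); n1=np.r_[pt(F,(0,-30)),F[2]]; n2=np.r_[pt(F,(0,30)),F[2]+np.pi]
ims=[]
for nm,r in(("top",55),("scene",80)):
    c=optics.capture(nm); f=proj(c,[[F[0],F[1],24]])[0].astype(int); off=f-r; k=400/(2*r)
    im=cv2.resize(c["frame"][off[1]:off[1]+2*r,off[0]:off[0]+2*r],(400,400))
    for n in(n1,n2):
        draw(im,c,[b[b[:,2]>10] for b in BR],n,1,14,k,off-.5)
    ims.append(im)
cv2.imwrite("pics/final.png",np.hstack(ims)); print(obs()[2]["time"])
```

```text
42.45
```

View pics/final.png

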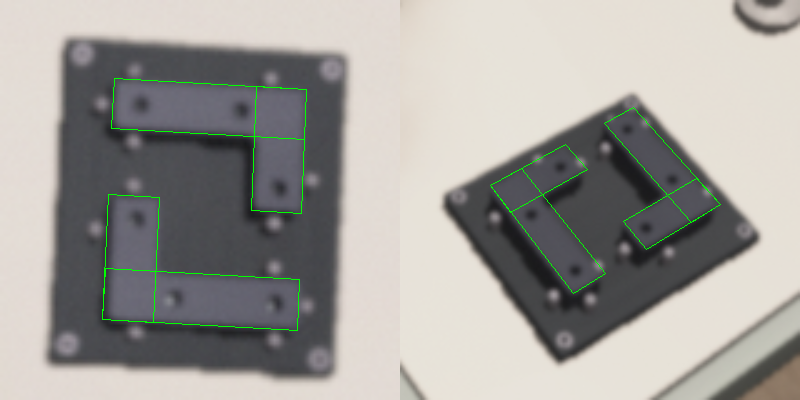

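The final picture shows both grey Ls inside their dowel rings, matching the nest outlines in both views at (210,130) and (190,270), level and clear of the arm. I'll hand it in.

```bash
python3 -c "
from plant import workorder
print(workorder.close_job())"
```

```text
the job is handed in; nothing more can be done
None
```

I turned bracket_2 over and loaded it into nest 2, and loaded bracket_1 into nest 1 without turning it. Both looked fully seated in the last pictures, with the arm clear. I handed the job in at about 42 s; no verdict came back.

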